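# Stand a washed vial rack on edge at the draining station

### The arm

A 6-joint arm with a two-finger parallel gripper is mounted at the origin on the work surface. World frame = base frame: x ahead of the robot, y to its left, z up, the work surface at z = 0. Lengths are in m, angles in rad, forces in N, time in s.
With the tool pointing down it reaches from about 0.375 to 0.975 m from the base axis. Payload 3.8 kg.
Tool frame: the origin (TCP) lies midway between the tips of the shut fingers; the grasp point (between the pads) lies 19 mm behind it; z points along the fingers, y is the direction in which the jaws open and shut (so a half turn about z gives the same grasp; the last joint's range is limited). The gripper opens to 85 mm and grips with 20 to 120 N. Pads are 22 mm wide; open, the fingers measure 114 mm over their backs; the gripper's body (76 mm by 85 mm) begins 54 mm behind the grasp point. The pads swing forward as they close: fully open they stand 13 mm farther back than shut.
Start: joints at [-1.313, 0.264, 1.604, -0, 1.274, -0.037], TCP at [0.196, -0.646, 0.231] pointing down, gripper open.
Joint ranges: [-2.63, 2.63], [-0.94, 2.18], [0.31, 2.57], [-1.31, 4.45], [0, 2.66], [-2.55, 2.55]. Speed limits (rad/s): [2.57, 2.57, 3.14, 3.14, 3.14, 3.14].

### API

Orientations are given as a rotation vector (axis times angle).
In Python, from workcell import bot gives the robot as it stands.
- The arm moves only by the tool drive_tool, never from a script. Its argument "deltas" is a list of rows, each an object with "hand": the opening, from 0 (shut) to 1 (fully open); "offset": the shift along the world's x, y, z in cm, a list of three; "angular": the turn, a rotation vector about the world's x, y, z in degrees, a list of three. A call has 1 to 8 rows; each row is the pose to reach, as a shift and turn from the pose commanded when the call began; what a row does not reach only later rows make up. A row lasts 1/8 s, in which the tool goes at most 62.5 mm and 10.7 degrees, less where a joint would pass 70% of its speed; a pose out of reach is approached as far as the arm can. A call with a gripper value outside its range is refused whole. The fingers move at their own pace and stop on an object; "force" is the grip in N (left out, the last holds). Time passes only in rows, so rows that repeat a pose let the fingers close. It gives the time, the measured TCP pose, the force and the opening at its end, in the units of the state.
- bot.read_state(): the state, without advancing time (a new reading comes with each control period).
- bot.read_camera(name): name is "side" or "top"; returns a dict with "frame" (420x560x3 uint8, blue, green, red), "mtx" (3x3 intrinsics, pixels), "R" (3x3) and "t" (3): a world point X has camera coordinates R X + t. Camera axes: x right, y down, z forward; pixel columns grow to the right and rows downward; lengths in m; the calibration is good to about 2 mm. A picture is of the moment at which its call begins. There is no depth.
- bot.finish_job(): hands the job in, once; it reports no verdict.
The state is a dict: "time": time; "q": joint angles; "joint_vel": joint speeds; "joint_torque": joint torques, N m; "tool_pos": TCP position; "tcp_rot": TCP orientation; "wrist_force": force on the tool from outside, world axes, zero at the start; "torque": the same for the moment, N m; "width": opening from 0.0 (shut) to 1.0 (fully open).
Only numpy, scipy, OpenCV 4.12 (cv2) and the standard library are available. Lean on these libraries where they do the work, as an engineer would, in place of code of your own. Each camera call takes 0.05 s, during which the arm holds its last target. There are 200 camera calls.

### The job

The green vial rack has just been washed and lies flat on the bench: push it up to the slotted steel fence and tip it up against the fence onto its long edge, so that it stands there to drain with its drilled top deck flat against the fence and its end close up to the end cheek. It is dripping, so keep it down on the bench rather than carrying it, and ease it over gently without letting it drop or topple. Leave the blue rack, the box of vials and the bottle where they are.

Things in the scene. Friction and masses are not known exactly. Their poses are not given: they have to be found in the camera images.
- station: Draining station, fixed: upright slotted steel fence 320 mm long, 95 high, 4 thick, its foot behind it. Origin: on the bench at the middle of the fence's front face (the face with the pale drain panel before it). x points squarely into the fence, y along it, z up; the front face is x = 0. It stands to the robot's right: y points away from the robot (yaw -1.56 to -1.92). The panel is flush with the bench (no step).
- corner (a point): The inner corner of the station, on the bench, with the station's axes: 150 mm along +y from its origin, where the fence's front face meets the inner face of the end cheek (upright plate, 70 mm high, standing out 76 mm from the fence) at the end farther from the robot. The fence's near end is open.
- rack: Green plastic vial rack, empty, 0.25 to 0.42 kg, 98 (x) by 150 (y) by 60 mm high. Origin: centre of the underside; z up through the drilled top deck. Starts flat, its +x side towards the fence, turned up to 0.3 rad from it, centre 120 to 170 mm before the fence face and -60 to 10 mm along station y. Standing at the fence it rests on its +x side: 98 mm tall, 60 deep, underside away from the fence.
- rack_deck (a point): Centre of the rack's top deck, 60 mm along z from the rack's origin, with the rack's axes. The deck is the upper of two 6 mm plates (98 x 150 mm each) joined only by a 4 mm wall at each y end. Both long sides are open between the plates, 142 mm long, from 6 to 54 mm up, so fingertips fit in under the deck's edge; about 3 N there lifts that side.
- rack_lead (a point): Middle of the upper edge of the rack's +x side (49 mm along x, 60 mm along z from the rack's origin): the edge that meets the fence first and slides down it as the rack is tipped up by lifting its -x side. At the end it is at the foot of the fence.
- blue_rack: Bystander: blue rack of the same build, lying flat, loaded with capped vials, 150 x 98 x 66 mm, loose. Origin: centre of the underside.
- freezer_box: Bystander: open white box of black-capped vials, 134 x 134 x 60 mm, loose. Origin: centre of the underside.
- bottle: Bystander: amber bottle, 72 mm diameter, 155 mm tall, loose. Origin: centre of the underside.
There are look-alikes about, which are no part of the job. There is more than one size of the rack; the job needs the middle-sized.

How it is judged:
On the way:
1. the rack is part-way over (20 to 70 degrees) with its leading upper edge against the fence (within 15 mm) (angle between rack's own z axis and vertical between 0.35 and 1.22 rad and x of rack_lead in the frame of station above -0.015 m), for 0.1 s.
At the end, for the whole second after the job is handed in: The green rack stands still on its long edge on the bench, upright and parallel to the fence within 0.06 rad (3.4 degrees), its top deck against the fence (centre within 5 mm) and its end within 7 mm of the end cheek; nothing touched by the robot (angle between the x axis of rack and the z axis of station, either way round below 0.06 rad and angle between the y axis of rack and the y axis of station, either way round below 0.06 rad and x of rack_deck in the frame of station between -0.005 and 0.003 m and z of rack_deck in the frame of station between 0.045 and 0.053 m and y of rack_deck in the frame of station between 0.068 and 0.078 m and linear speed of rack below 0.01 m/s and angular speed of rack below 0.1 rad/s).
It fails at once if the rack is carried (lifted well clear of the bench: underside's centre above 80 mm or deck's centre above 105 mm) (height (world z) of rack above 0.08 m or height (world z) of rack_deck above 0.105 m).
It fails at once if the rack drops or topples (turns faster than 4.5 rad/s) (angular speed of rack above 4.5 rad/s).
It fails at once if the blue rack is moved more than 20 mm or tipped (distance of blue_rack from where it was at the start of the episode above 0.02 m or angle between blue_rack's own z axis and vertical above 0.2 rad).
It fails at once if the box of vials is moved more than 20 mm or tipped (distance of freezer_box from where it was at the start of the episode above 0.02 m or angle between freezer_box's own z axis and vertical above 0.2 rad).
It fails at once if the bottle is moved more than 20 mm or tipped (distance of bottle from where it was at the start of the episode above 0.02 m or angle between bottle's own z axis and vertical above 0.2 rad).
It also fails if it takes over 66 s, if anything falls off the work surface, if the arm or the gripper's body presses on something with over 40 N, if the wrist force passes 120 N, or if a joint passes its speed limit or range.

## Working session

There is one attempt and no reset: what is moved stays moved. The work goes in short steps, Python scripts to look and compute and a tool call to move; the robot and the scene stay as the last step left them, time stands still between calls to the robot, and variables do not carry over. Pictures are saved under pics/ and viewed, about 8 in all and at most 12, crops included, and the job is handed in when it is done.

Besides the shell and the picture viewer there is one more tool, called after "Emit:" as a command line: name --argument value ..., lists and objects as JSON in quotes. drive_tool: Moves the arm, as the interface text tells. Its arguments: {"type":"object","properties":{"deltas":{"type":"array"},"force":{"type":"number"}},"required":["deltas"]}

```bash
mkdir -p pics; ls; python3 - <<'E'
from workcell import bot
import cv2,pickle
s=bot.read_state();print({k:s[k] for k in('time','tool_pos','tcp_rot','width')})
d={}
for n in('top','side'):
    c=bot.read_camera(n);d[n]=c;cv2.imwrite(f'pics/{n}0.png',c['frame']);print(n,c['mtx'],c['R'],c['t'])
pickle.dump(d,open('cam0.pkl','wb'))
E
```

```text
pics
{'time': 0.0, 'tool_pos': array([ 0.19591333, -0.64516508,  0.229936  ]), 'tcp_rot': array([-3.10528186e+00, -4.61120443e-01,  4.12659193e-04]), 'width': 0.9989487010190855}
top [[471.72927446   0.         279.89292682]
 [  0.         471.72927446 206.93718573]
 [  0.           0.           1.        ]] [[ 0.00839822 -0.99991297  0.01017422]
 [-0.99184506 -0.00962357 -0.12708563]
 [ 0.12717248 -0.00902395 -0.99183957]] [0.01024321 0.48738485 1.17589829]
side [[479.27372479   0.         283.51038438]
 [  0.         479.27372479 214.24939872]
 [  0.           0.           1.        ]] [[-0.7772786  -0.62912591 -0.00620969]
 [-0.42901988  0.53721732 -0.72618144]
 [ 0.46019551 -0.56178122 -0.68747506]] [0.41337044 0.25839966 1.06397744]
```

View pics/top0.png

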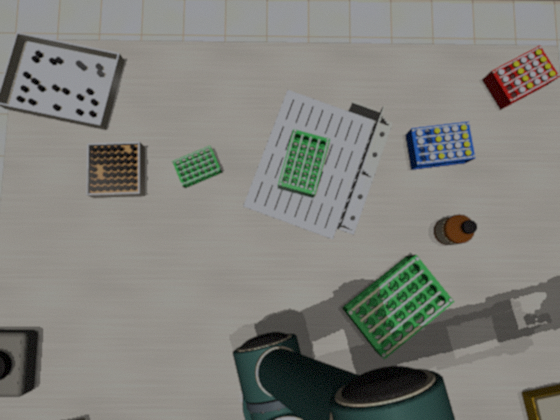

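View pics/side0.png

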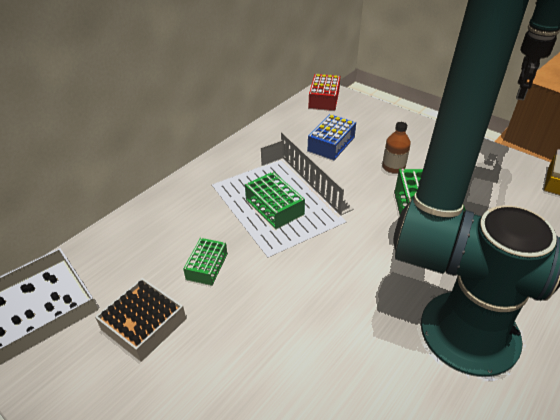

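Top view: there are three green racks, small at (197,167), one on the drain panel at (304,162) and large at (400,305). The one on the panel fits, being middle-sized, in front of the fence and alongside it. The fence runs from about (380,108) to (345,232), with the cheek at about (365,110). The blue rack is at (441,145), the bottle at (458,229) and the vial box at (116,169). I'll confirm in an enlarged crop.

```bash
python3 - <<'E'
import cv2,pickle
d=pickle.load(open('cam0.pkl','rb'))
f=d['top']['frame'][80:245,235:405];g=d['side']['frame'][120:265,205:360]
a=cv2.resize(f,None,fx=3.6,fy=3.6,interpolation=cv2.INTER_CUBIC);cv2.imwrite('pics/c1.png',a)
a=cv2.resize(g,None,fx=4,fy=4,interpolation=cv2.INTER_CUBIC);cv2.imwrite('pics/c2.png',a)
E
```

```text
(no output)
```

View pics/c1.png

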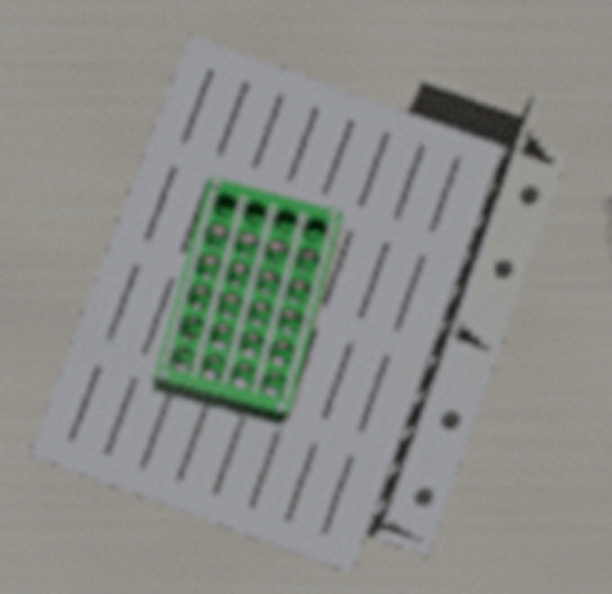

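View pics/c2.png

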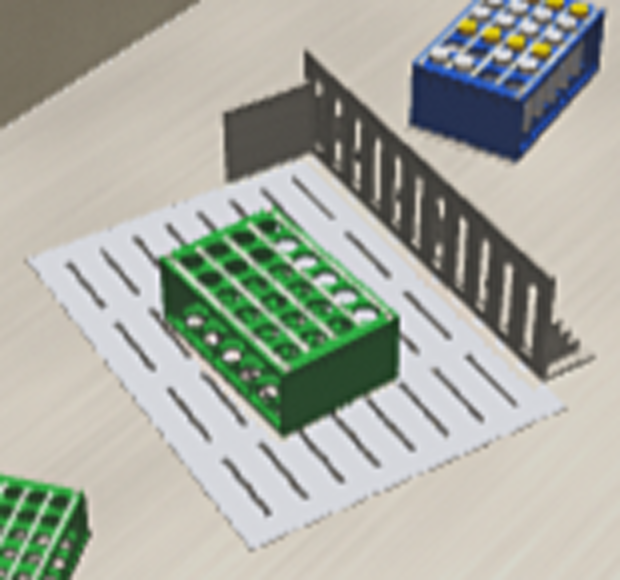

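```bash
cat > h.py <<'E'
import numpy as np,cv2
from scipy.optimize import least_squares
def proj(c,X): 
    p=(np.asarray(X)@c['R'].T+c['t'])@c['mtx'].T; return p[:,:2]/p[:,2:]
def unproj(c,uv,z):
    d=c['R'].T@np.linalg.solve(c['mtx'],[uv[0],uv[1],1]);o=-c['R'].T@c['t'];return o+d*(z-o[2])/d[2]
def w(p,X):
    X=np.asarray(X,float);c,s=np.cos(p[2]),np.sin(p[2]);return np.c_[p[0]+c*X[:,0]-s*X[:,1],p[1]+s*X[:,0]+c*X[:,1],X[:,2]]
def fit(cams,obs,p0):  # obs: (cam, uv, X)
    f=lambda p:np.concatenate([(proj(cams[c],w(p,[X]))[0]-uv) for c,uv,X in obs])
    r=least_squares(f,p0,loss='soft_l1');return r.x,r.fun.reshape(-1,2)
E
python3 - <<'E'
import pickle,numpy as np
from h import *
d=pickle.load(open('cam0.pkl','rb'))
T=lambda u,v:('top',np.array([235+(u+.5)/3.6-.5,80+(v+.5)/3.6-.5]))
S=lambda u,v:('side',np.array([205+(u+.5)/4-.5,120+(v+.5)/4-.5]))
a,b=.049,.075
R=[T(210,180)+((-a,b,.06),),T(342,212)+((a,b,.06),),T(284,406)+((a,-b,.06),),T(157,378)+((-a,-b,.06),),
S(163,262)+((-a,b,.06),),S(272,210)+((a,b,.06),),S(398,320)+((a,-b,.06),),S(283,375)+((-a,-b,.06),),S(283,435)+((-a,-b,0),),S(398,378)+((a,-b,0),)]
F=[S(545,379)+((0,-.16,0),),S(315,155)+((0,.15,0),),S(230,180)+((-.076,.15,0),),S(225,114)+((-.076,.15,.07),),S(553,278)+((0,-.16,.095),),S(305,50)+((0,.16,.095),),
T(372,535)+((0,-.16,.095),),T(530,97)+((0,.16,.095),),T(411,112)+((-.076,.15,.07),)]
st,e=fit(d,F,[.6,-.3,-1.75]);print('st',st,e.round(1).tolist())
rk,e=fit(d,R,[.6,-.1,-1.75]);print('rk',rk,e.round(1).tolist())
R2=[o[:2]+((o[2][0]*1.0,o[2][1],o[2][2]),) for o in R]
c,s=np.cos(st[2]),np.sin(st[2]);D=rk[:2]-st[:2]
print('rack in st',c*D[0]+s*D[1],-s*D[0]+c*D[1],rk[2]-st[2])
for n,uv,z in(('blue',(441,145),.066),('bottle',(468,227),.155),('box',(116,169),.06)):print(n,unproj(d['top'],uv,z))
np.savez('fit.npz',st=st,rk=rk)
E
```

```text
st [ 0.58157881 -0.18208977 -1.91511502] [[-0.3, 1.6], [-0.5, 0.4], [-0.0, 1.9], [0.4, 0.0], [0.5, 0.8], [0.1, 0.0], [1.2, -1.0], [-0.4, 0.7], [1.0, -6.7]]
rk [ 0.59960515 -0.04271415 -1.83392328] [[-0.7, -0.8], [-0.3, 0.4], [0.5, 2.6], [-1.8, 0.0], [-1.0, -1.8], [0.3, -1.7], [0.6, -1.5], [-0.2, -0.6], [0.2, 0.5], [0.1, 0.1]]
rack in st -0.13727995119918265 -0.03007870609156443 0.08119174123765216
blue [ 0.6450657  -0.39216879  0.066     ]
bottle [ 0.42923126 -0.41547156  0.155     ]
box [0.57569773 0.42768792 0.06      ]
```

Top crop: the deck corners are at (210,180), (342,212), (285,407) and (157,378), and the fence runs from (530,97) to (372,535). The rack's proportions match 98x150 with residuals of at most about 2 px, so this is the middle rack. One cheek pixel was the cheek's foot rather than its top, so I'll refit and work out the first moves.

```bash
cat >> h.py <<'E'
from scipy.spatial.transform import Rotation as Ro
def goal(st,x,y,z,tilt=0,jaw='x'):
    """TCP pose in station frame; tilt deg: from pointing down towards +x; jaw axis along station x or y"""
    P=w(st,[(x,y,z)])[0]
    zt=-np.array([0,0,1.]); yt=np.array([1.,0,0]) if jaw=='x' else np.array([0,1.,0])
    M=np.c_[np.cross(yt,zt),yt,zt]
    return P,Ro.from_euler('z',st[2])*Ro.from_euler('y',-tilt,degrees=True)*Ro.from_matrix(M)
def delta(s,P,Rg):
    Rc=Ro.from_rotvec(s['tcp_rot']); flip=Ro.from_euler('z',180,degrees=True)
    c=[(Rg*Rc.inv()),(Rg*flip*Rc.inv())]; r=min(c,key=lambda r:r.magnitude())
    return ((P-s['tool_pos'])*100).round(2).tolist(), r.as_rotvec(degrees=True).round(1).tolist()
def instation(st,P):
    D=np.array(P[:2])-st[:2];c,s=np.cos(st[2]),np.sin(st[2]);return np.array([c*D[0]+s*D[1],-s*D[0]+c*D[1],P[2]])
E
python3 - <<'E'
import pickle,numpy as np
from h import *
from workcell import bot
d=pickle.load(open('cam0.pkl','rb'))
T=lambda u,v:('top',np.array([235+(u+.5)/3.6-.5,80+(v+.5)/3.6-.5]))
S=lambda u,v:('side',np.array([205+(u+.5)/4-.5,120+(v+.5)/4-.5]))
F=[S(545,379)+((0,-.16,0),),S(315,155)+((0,.15,0),),S(230,180)+((-.076,.15,0),),S(225,114)+((-.076,.15,.07),),S(553,278)+((0,-.16,.095),),S(305,50)+((0,.16,.095),),
T(372,535)+((0,-.16,.095),),T(530,97)+((0,.16,.095),),T(411,112)+((-.076,.15,.0),)]
st,e=fit(d,F,[.6,-.3,-1.75]);print('st',st,e.round(1).tolist())
rk=np.load('fit.npz')['rk'];np.savez('fit.npz',st=st,rk=rk)
print(instation(st,[*rk[:2],0]),rk[2]-st[2], 'xdir',np.cos(st[2]),np.sin(st[2]))
s=bot.read_state()
for g in[(-.137,-.15,.15),(-.137,-.15,.02),(-.137,.06-.075-.015,.02)]:print(g,delta(s,*goal(st,*g)),np.hypot(*goal(st,*g)[0][:2]))
E
```

```text
st [ 0.58342362 -0.18378276 -1.92040674] [[-0.7, 1.1], [-0.4, -0.1], [0.0, 1.3], [0.4, -0.6], [-0.0, 0.3], [0.2, -0.5], [1.5, -1.8], [0.6, 0.1], [-2.1, 1.6]]
[-0.13807753 -0.03311784  0.        ] 0.08648346775688065 xdir -0.34253181771573676 -0.9395062287459053
(-0.137, -0.15, 0.15) ([29.35, 64.15, -8.01], [-0.1, 0.0, -36.9]) 0.489438462400685
(-0.137, -0.15, 0.02) ([29.35, 64.15, -21.01], [-0.1, 0.0, -36.9]) 0.489438462400685
(-0.137, -0.03, 0.02) ([40.62, 60.04, -21.01], [-0.1, 0.0, -36.9]) 0.6038291027789833
```

Emit:
drive_tool --deltas '[{"hand": 0.7,"offset": [2.5,5.4,0],"angular": [0,0,-5]},{"hand": 0.7,"offset": [5,10.8,0],"angular": [0,0,-10]},{"hand": 0.7,"offset": [7.5,16.2,0],"angular": [0,0,-15]},{"hand": 0.7,"offset": [10,21.6,0],"angular": [0,0,-20]},{"hand": 0.7,"offset": [12.5,27,0],"angular": [0,0,-25]},{"hand": 0.7,"offset": [15,32.4,0],"angular": [0,0,-30]},{"hand": 0.7,"offset": [17.5,37.8,0],"angular": [0,0,-34]},{"hand": 0.7,"offset": [20,43.2,0],"angular": [0,0,-36.9]}]'

```text
time: 1.1
tool_pos: [0.3963, -0.212, 0.2311]
tcp_rot: [-3.093, 0.549, -0.0]
wrist_force: [1.1, 0.7, -0.5]
width: 0.698
```

Emit:
drive_tool --deltas '[{"hand": 0.7,"offset": [2.3,5.2,0],"angular": [0,0,0]},{"hand": 0.7,"offset": [4.6,10.4,0],"angular": [0,0,0]},{"hand": 0.7,"offset": [7,15.7,0],"angular": [0,0,0]},{"hand": 0.7,"offset": [9.35,20.95,0],"angular": [0,0,0]},{"hand": 0.7,"offset": [9.35,20.95,-5],"angular": [0,0,0]},{"hand": 0.7,"offset": [9.35,20.95,-10],"angular": [0,0,0]},{"hand": 0.7,"offset": [9.35,20.95,-15],"angular": [0,0,0]},{"hand": 0.7,"offset": [9.35,20.95,-15],"angular": [0,0,0]}]'

```text
time: 2.1
tool_pos: [0.4847, -0.004, 0.0768]
tcp_rot: [3.093, -0.545, -0.017]
wrist_force: [0.4, 0.1, 0.1]
width: 0.702
```

```bash
cat > now.py <<'E'
import numpy as np
from h import *
from workcell import bot
st=np.load('fit.npz')['st'];s=bot.read_state()
def show(*gs):
    print('t',round(s['time'],2),'in st',instation(st,s['tool_pos']).round(4),'w',round(s['width'],3),'F',s['wrist_force'].round(1),'q',s['q'].round(2))
    for g in gs:print(g,delta(s,*goal(st,*g)))
E
python3 -c "
from now import *
show((-.137,-.15,.02),(-.137,-.05,.02),(-.137,-.028,.02))"
```

```text
t 2.1 in st [-0.1351 -0.1544  0.0768] w 0.702 F [0.4 0.1 0.1] q [-0.06  0.07  2.14  0.    0.94  1.86]
(-0.137, -0.15, 0.02) ([0.47, 0.03, -5.68], [-0.0, -0.6, -0.0])
(-0.137, -0.05, 0.02) ([9.87, -3.4, -5.68], [-0.0, -0.6, -0.0])
(-0.137, -0.028, 0.02) ([11.94, -4.15, -5.68], [-0.0, -0.6, -0.0])
```

Emit:
drive_tool --deltas '[{"hand": 0.7,"offset": [0.3,0,-5.5],"angular": [0,0,0]},{"hand": 0.7,"offset": [2,-0.6,-5.7],"angular": [0,0,0]},{"hand": 0.7,"offset": [3.6,-1.2,-5.7],"angular": [0,0,0]},{"hand": 0.7,"offset": [5.2,-1.75,-5.7],"angular": [0,0,0]},{"hand": 0.7,"offset": [6.8,-2.3,-5.7],"angular": [0,0,0]},{"hand": 0.7,"offset": [8.4,-2.9,-5.7],"angular": [0,0,0]},{"hand": 0.7,"offset": [10,-3.45,-5.7],"angular": [0,0,0]},{"hand": 0.7,"offset": [10,-3.45,-5.7],"angular": [0,0,0]}]'

```text
time: 3.1
tool_pos: [0.5922, -0.0397, 0.0247]
tcp_rot: [3.094, -0.546, 0.005]
wrist_force: [0.0, -0.2, -0.1]
width: 0.7
```

```bash
python3 - <<'E'
from now import *
show((-.137,-.028,.02))
c=bot.read_camera('top');cv2.imwrite('pics/p1.png',cv2.resize(c['frame'][70:250,230:410],None,fx=3.3,fy=3.3,interpolation=cv2.INTER_CUBIC))
E
```

```text
t 3.1 in st [-0.1384 -0.0411  0.0247] w 0.7 F [ 0.  -0.2 -0.1] q [-0.11  0.32  1.95 -0.    0.87  1.81]
(-0.137, -0.028, 0.02) ([1.18, -0.58, -0.47], [0.0, 0.2, -0.0])
```

View pics/p1.png

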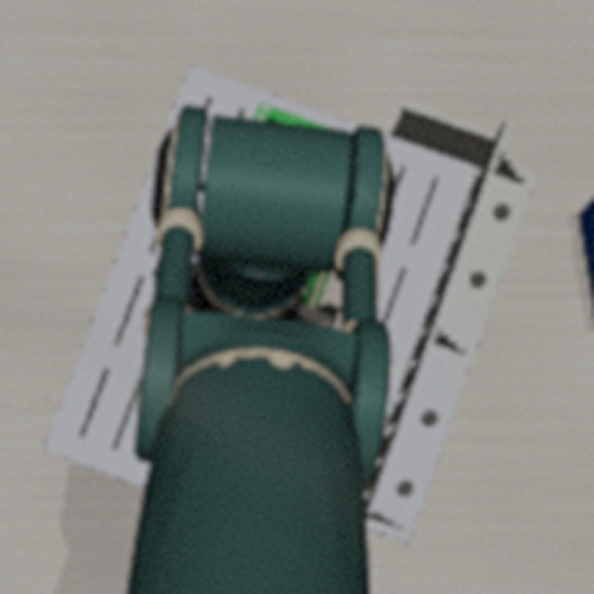

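The arm hides most of the rack. The deck's far (-x,+y) corner shows at crop (262,104), with the edge running to (325,120).

```bash
python3 - <<'E'
from now import *
import pickle
d=pickle.load(open('cam0.pkl','rb'))['top']
for u,v in((262,104),(325,120)):print(instation(st,unproj(d,(230+u/3.3,70+v/3.3),.06)).round(4))
E
```

```text
[-0.1772  0.1208  0.06  ]
[-0.1269  0.126   0.06  ]
```

Emit:
drive_tool --deltas '[{"hand": 0.7,"offset": [0.6,-0.3,-0.4],"angular": [0,0,0]},{"hand": 0.7,"offset": [1.2,-0.5,-0.4],"angular": [0,0,0]},{"hand": 0.7,"offset": [1.2,-0.5,-0.4],"angular": [0,0,0]},{"hand": 0.7,"offset": [-1,0.3,-0.4],"angular": [0,0,0]},{"hand": 0.7,"offset": [-1.5,0.5,5],"angular": [0,0,0]},{"hand": 0.7,"offset": [-1.5,0.5,9],"angular": [0,0,0]},{"hand": 0.85,"offset": [0,4,11],"angular": [0,0,10]},{"hand": 1,"offset": [2,7,11],"angular": [0,0,20]}]'

```text
time: 4.15
tool_pos: [0.6124, 0.0316, 0.138]
tcp_rot: [3.141, 0.008, 0.011]
wrist_force: [0.4, 0.7, -1.0]
width: 1.0
```

```bash
python3 - <<'E'
from now import *
show((-.23,.059,.13,0,'y'),(-.23,.059,.025,0,'y'),(-.11,.059,.025,0,'y'))
E
```

```text
t 4.15 in st [-0.2123 -0.0466  0.138 ] w 1.0 F [ 0.4  0.7 -1. ] q [ 0.01  0.22  1.84 -0.    1.08  1.58]
(-0.23, 0.059, 0.13, 0, 'y') ([10.53, -1.95, -0.8], [-0.2, 0.4, 69.7])
(-0.23, 0.059, 0.025, 0, 'y') ([10.53, -1.95, -11.3], [-0.2, 0.4, 69.7])
(-0.11, 0.059, 0.025, 0, 'y') ([6.42, -13.23, -11.3], [-0.2, 0.4, 69.7])
```

Emit:
drive_tool --deltas '[{"hand": 1,"offset": [2,0,0],"angular": [0,0,10]},{"hand": 1,"offset": [5,0,0],"angular": [0,0,20]},{"hand": 1,"offset": [8,-1,0],"angular": [0,0,30]},{"hand": 1,"offset": [10.5,-1.9,0],"angular": [0,0,40]},{"hand": 1,"offset": [10.5,-1.9,0],"angular": [0,0,50]},{"hand": 1,"offset": [10.5,-1.9,0],"angular": [0,0,60]},{"hand": 1,"offset": [10.5,-1.9,-5],"angular": [0,0,69.7]},{"hand": 1,"offset": [10.5,-1.9,-10],"angular": [0,0,69.7]}]'

```text
time: 5.15
tool_pos: [0.7164, 0.012, 0.0348]
tcp_rot: [2.575, 1.795, 0.006]
wrist_force: [-0.0, 0.6, -1.4]
width: 0.998
```

```bash
python3 - <<'E'
from now import *
show((-.23,.059,.02,0,'y'),(-.12,.059,.02,0,'y'))
c=bot.read_camera('side');cv2.imwrite('pics/p2.png',cv2.resize(c['frame'][90:270,200:400],None,fx=3.3,fy=3.3,interpolation=cv2.INTER_CUBIC))
E
```

```text
t 5.15 in st [-0.2295  0.0578  0.0348] w 0.998 F [-0.   0.6 -1.4] q [-0.02  0.5   1.66 -0.    0.97  0.34]
(-0.23, 0.059, 0.02, 0, 'y') ([0.13, 0.01, -1.48], [0.0, 0.3, 0.2])
(-0.12, 0.059, 0.02, 0, 'y') ([-3.64, -10.33, -1.48], [0.0, 0.3, 0.2])
```

View pics/p2.png

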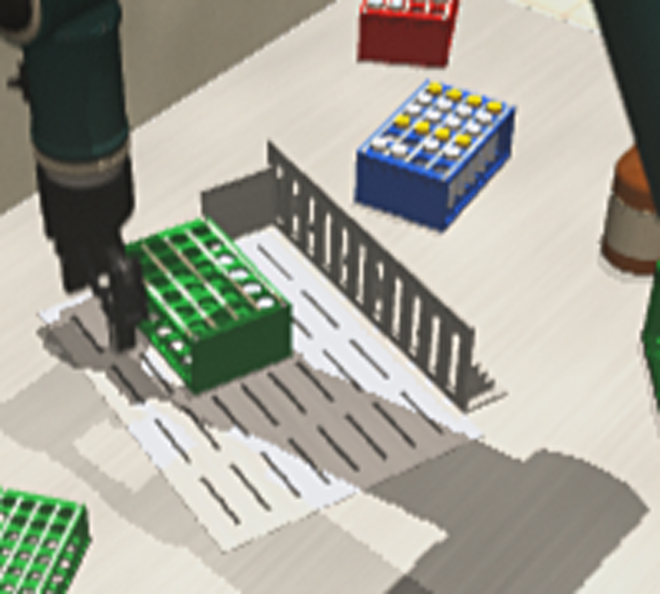

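The side view shows the rack near the cheek end and nearly parallel to the fence, deck corners at crop (190,345), (293,300) and (210,220). The fingers are on its -x side. Pushing in.

Emit:
drive_tool --deltas '[{"hand": 1,"offset": [0.1,0,-1.5],"angular": [0,0,0]},{"hand": 1,"offset": [-0.6,-2,-1.5],"angular": [0,0,0]},{"hand": 1,"offset": [-1.2,-3.8,-1.5],"angular": [0,0,0]},{"hand": 1,"offset": [-1.8,-5.4,-1.5],"angular": [0,0,0]},{"hand": 1,"offset": [-2.4,-7,-1.5],"angular": [0,0,0]},{"hand": 1,"offset": [-3,-8.7,-1.5],"angular": [0,0,0]},{"hand": 1,"offset": [-3.6,-10.3,-1.5],"angular": [0,0,0]},{"hand": 1,"offset": [-3.6,-10.3,-1.5],"angular": [0,0,0]}]'

```text
time: 6.2
tool_pos: [0.6771, -0.0929, 0.0186]
tcp_rot: [-2.579, -1.793, 0.004]
wrist_force: [-0.3, -0.5, 0.5]
width: 1.001
```

Emit:
drive_tool --deltas '[{"hand": 1,"offset": [-0.15,-0.4,0],"angular": [0,0,0]},{"hand": 1,"offset": [-0.3,-0.75,0],"angular": [0,0,0]},{"hand": 1,"offset": [-0.3,-0.75,0],"angular": [0,0,0]}]'

```text
time: 6.58
tool_pos: [0.6751, -0.0984, 0.0187]
tcp_rot: [-2.578, -1.795, 0.002]
wrist_force: [-1.1, 0.8, -0.8]
width: 1.0
```

```bash
python3 - <<'E'
from now import *
show((-.11,.059,.02,0,'y'))
c=bot.read_camera('side');cv2.imwrite('pics/p3.png',cv2.resize(c['frame'][90:240,230:400],None,fx=4,fy=4,interpolation=cv2.INTER_CUBIC))
E
```

```text
t 6.58 in st [-0.1116  0.0569  0.0187] w 1.0 F [-1.1  0.8 -0.8] q [-0.18  0.47  1.75 -0.    0.93  0.17]
(-0.11, 0.059, 0.02, 0, 'y') ([0.14, -0.22, 0.13], [0.0, -0.1, 0.3])
```

View pics/p3.png

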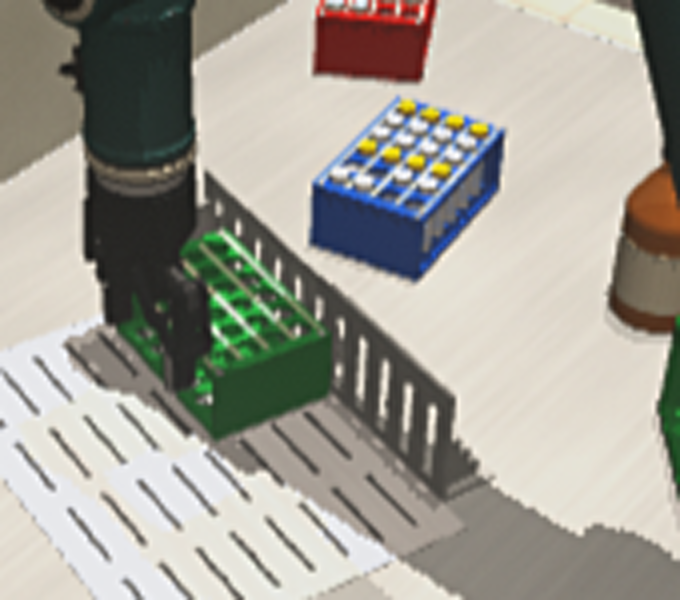

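The side view shows the rack parallel to the fence and nearly touching it, with its near end at crop (215,400)-(332,345). I'll push the last few mm until force shows.

Emit:
drive_tool --deltas '[{"hand": 1,"offset": [-0.1,-0.3,0],"angular": [0,0,0]},{"hand": 1,"offset": [-0.2,-0.5,0],"angular": [0,0,0]},{"hand": 1,"offset": [-0.2,-0.5,0],"angular": [0,0,0]}]'

```text
time: 7.0
tool_pos: [0.6742, -0.1008, 0.0193]
tcp_rot: [-2.576, -1.795, -0.004]
wrist_force: [2.7, 8.8, -0.8]
width: 0.999
```

Emit:
drive_tool --deltas '[{"hand": 1,"offset": [-0.1,-0.3,0],"angular": [0,0,0]},{"hand": 1,"offset": [-0.15,-0.4,0],"angular": [0,0,0]},{"hand": 1,"offset": [-0.15,-0.4,0],"angular": [0,0,0]}]'

```text
time: 7.38
tool_pos: [0.6739, -0.101, 0.0195]
tcp_rot: [-2.573, -1.796, -0.01]
wrist_force: [6.4, 19.8, -0.9]
width: 0.999
```

Emit:
drive_tool --deltas '[{"hand": 1,"offset": [1,3,0.5],"angular": [0,0,0]},{"hand": 0.6,"offset": [2.5,7,3],"angular": [0,0,0]},{"hand": 0.2,"offset": [3.5,10,8],"angular": [0,0,-10]},{"hand": 0,"offset": [3.5,10,13],"angular": [0,0,-20]},{"hand": 0,"offset": [3.5,10,15],"angular": [0,0,-30]},{"hand": 0,"offset": [3.5,10,15],"angular": [0,0,-40]},{"hand": 0,"offset": [3.5,10,15],"angular": [0,0,-50]},{"hand": 0,"offset": [3.5,10,15],"angular": [0,0,-60]}]'

```text
time: 8.38
tool_pos: [0.7071, -0.0076, 0.1695]
tcp_rot: [3.131, 0.257, 0.0]
wrist_force: [-0.3, -0.1, -0.6]
width: -0.004
```

```bash
python3 - <<'E'
from now import *
show((-.20,.06,.16,0),(-.20,.06,.16,60))
import pickle
c=bot.read_camera('side');pickle.dump(c,open('s3.pkl','wb'))
cv2.imwrite('pics/p4.png',cv2.resize(c['frame'][100:230,230:370],None,fx=4.5,fy=4.5,interpolation=cv2.INTER_CUBIC))
E
```

```text
t 8.38 in st [-0.2078  0.0558  0.1695] w -0.004 F [-0.3 -0.1 -0.6] q [-0.05  0.36  1.59 -0.    1.19  1.36]
(-0.2, 0.06, 0.16, 0) ([0.12, -0.88, -0.95], [0.0, 0.0, -29.4])
(-0.2, 0.06, 0.16, 60) ([0.12, -0.88, -0.95], [-60.3, 5.6, -26.7])
```

View pics/p4.png

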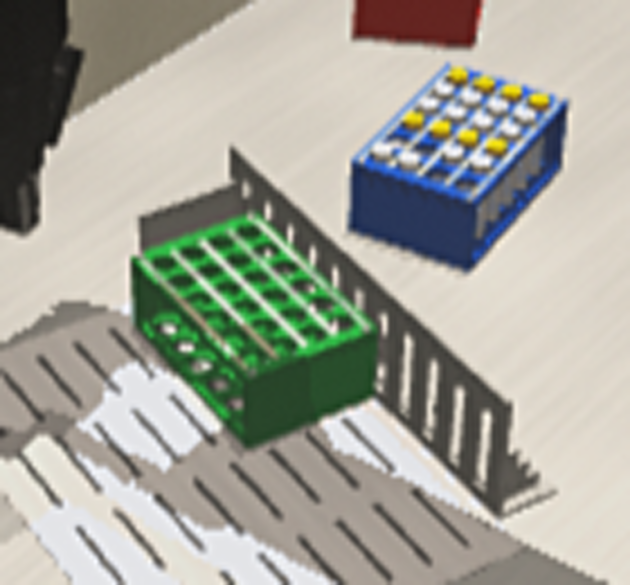

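The rack now lies flat against the fence. Deck corners are at crop (133,260), (248,215), (378,335) and (248,385), bottom corners at (247,447) and (376,395). I'll measure it.

```bash
python3 - <<'E'
from now import *
import pickle
d={'side':pickle.load(open('s3.pkl','rb'))};a,b=.049,.075
S=lambda u,v:('side',np.array([230+(u+.5)/4.5-.5,100+(v+.5)/4.5-.5]))
R=[S(133,260)+((-a,b,.06),),S(248,215)+((a,b,.06),),S(378,335)+((a,-b,.06),),S(248,385)+((-a,-b,.06),),S(247,447)+((-a,-b,0),),S(376,395)+((a,-b,0),)]
rk,e=fit(d,R,[.65,-.16,st[2]]);print(instation(st,[*rk[:2],0]),rk[2]-st[2],e.round(1).tolist())
E
```

```text
[-0.05186818  0.04969854  0.        ] 0.02119687150016958 [[-1.2, -0.0], [0.9, -0.4], [-0.0, -1.3], [0.1, -0.7], [0.4, 1.6], [-0.3, 1.2]]
```

Emit:
drive_tool --deltas '[{"hand": 0,"offset": [0,0,0],"angular": [-8.6,0.8,-3.8]},{"hand": 0,"offset": [0,0,0],"angular": [-17.2,1.6,-7.6]},{"hand": 0,"offset": [0,0,0],"angular": [-25.8,2.4,-11.4]},{"hand": 0,"offset": [0,0,0],"angular": [-34.4,3.2,-15.2]},{"hand": 0,"offset": [0,0,0],"angular": [-43,4,-19]},{"hand": 0,"offset": [0,0,0],"angular": [-51.6,4.8,-22.9]},{"hand": 0,"offset": [0,0,0],"angular": [-60.3,5.6,-26.7]},{"hand": 0,"offset": [0,0,0],"angular": [-60.3,5.6,-26.7]}]'

```text
time: 9.43
tool_pos: [0.706, -0.0063, 0.1633]
tcp_rot: [2.07, -0.351, -0.222]
wrist_force: [-1.1, -0.4, -0.2]
width: -0.002
```

```bash
python3 - <<'E'
from now import *
show((-.16,.055,.06,60),(-.13,.055,.023,60),(-.083,.055,.023,60))
E
```

```text
t 9.43 in st [-0.2087  0.0544  0.1633] w -0.002 F [-1.1 -0.4 -0.2] q [ 0.3   0.79  1.3  -0.78  1.79  2.34]
(-0.16, 0.055, 0.06, 60) ([-1.61, -4.6, -10.33], [-0.1, -0.8, -0.3])
(-0.13, 0.055, 0.023, 60) ([-2.64, -7.41, -14.03], [-0.1, -0.8, -0.3])
(-0.083, 0.055, 0.023, 60) ([-4.25, -11.83, -14.03], [-0.1, -0.8, -0.3])
```

Emit:
drive_tool --deltas '[{"hand": 0,"offset": [-0.8,-2.3,-5],"angular": [0,-0.4,0]},{"hand": 0,"offset": [-1.6,-4.6,-10],"angular": [0,-0.8,0]},{"hand": 0,"offset": [-2.2,-6.2,-12.5],"angular": [0,-0.8,0]},{"hand": 0,"offset": [-2.6,-7.4,-14],"angular": [0,-0.8,0]},{"hand": 0,"offset": [-2.6,-7.4,-14],"angular": [0,-0.8,0]}]'

```text
time: 10.05
tool_pos: [0.6807, -0.0826, 0.0298]
tcp_rot: [2.074, -0.37, -0.201]
wrist_force: [0.9, -0.2, 0.1]
width: -0.002
```

```bash
python3 - <<'E'
from now import *
show((-.13,.055,.023,60),(-.083,.055,.023,60))
c=bot.read_camera('side')
cv2.imwrite('pics/p5.png',cv2.resize(c['frame'][70:250,190:370],None,fx=3.3,fy=3.3,interpolation=cv2.INTER_CUBIC))
E
```

```text
t 10.05 in st [-0.1283  0.0567  0.0298] w -0.002 F [ 0.9 -0.2  0.1] q [ 0.22  0.86  1.45 -0.82  1.57  2.47]
(-0.13, 0.055, 0.023, 60) ([-0.11, 0.21, -0.68], [-0.2, 0.6, -0.1])
(-0.083, 0.055, 0.023, 60) ([-1.72, -4.2, -0.68], [-0.2, 0.6, -0.1])
```

View pics/p5.png

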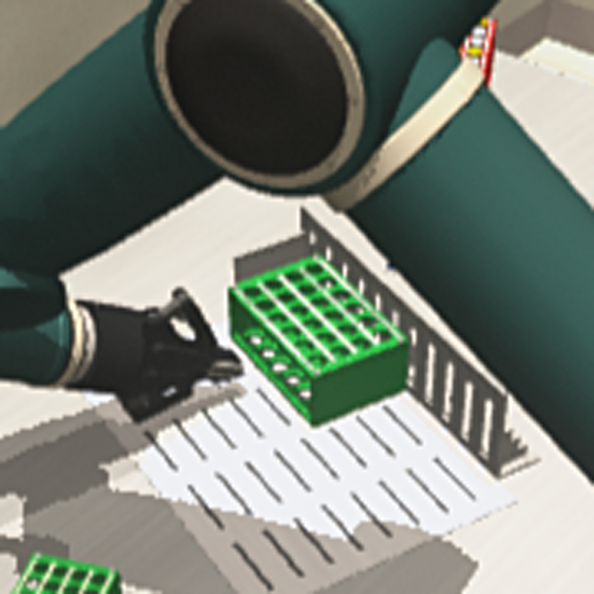

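The side view shows closed fingers at crop (240,368) level with the open side of the rack, body clear of the bench. Inserting.

Emit:
drive_tool --deltas '[{"hand": 0,"offset": [0,0,-0.6],"angular": [0,0,0]},{"hand": 0,"offset": [-0.6,-1.5,-0.6],"angular": [0,0,0]},{"hand": 0,"offset": [-1.2,-3,-0.6],"angular": [0,0,0]},{"hand": 0,"offset": [-1.75,-4.4,-0.6],"angular": [0,0,0]},{"hand": 0,"offset": [-1.75,-4.4,-0.6],"angular": [0,0,0]}]'

```text
time: 10.72
tool_pos: [0.6625, -0.1271, 0.0233]
tcp_rot: [2.073, -0.371, -0.201]
wrist_force: [-0.1, 0.5, 0.1]
width: 0.005
```

```bash
python3 - <<'E'
from now import *
show((-.083,.055,.023,60))
E
```

```text
t 10.72 in st [-0.0803  0.0549  0.0233] w 0.005 F [-0.1  0.5  0.1] q [ 0.17  0.83  1.52 -0.85  1.52  2.48]
(-0.083, 0.055, 0.023, 60) ([0.1, 0.25, -0.03], [-0.1, 0.5, -0.0])
```

Emit:
drive_tool --deltas '[{"hand": 0,"offset": [0,0,0.8],"angular": [0,0,0]},{"hand": 0,"offset": [0,0,1.6],"angular": [0,0,0]},{"hand": 0,"offset": [0,0,2.4],"angular": [0,0,0]},{"hand": 0,"offset": [0,0,3.2],"angular": [0,0,0]},{"hand": 0,"offset": [0,0,4],"angular": [0,0,0]},{"hand": 0,"offset": [0,0,4.8],"angular": [0,0,0]},{"hand": 0,"offset": [0,0,4.8],"angular": [0,0,0]}]'

```text
time: 11.6
tool_pos: [0.6642, -0.1253, 0.0725]
tcp_rot: [2.074, -0.37, -0.197]
wrist_force: [0.8, 0.1, -0.2]
width: 0.004
```

```bash
python3 - <<'E'
from now import *
show((-.078,.055,.073,60))
c=bot.read_camera('side')
cv2.imwrite('pics/p6.png',cv2.resize(c['frame'][90:240,220:370],None,fx=4,fy=4,interpolation=cv2.INTER_CUBIC))
E
```

```text
t 11.6 in st [-0.0826  0.0558  0.0725] w 0.004 F [ 0.8  0.1 -0.2] q [ 0.17  0.76  1.52 -0.85  1.56  2.44]
(-0.078, 0.055, 0.073, 60) ([-0.24, -0.41, 0.05], [-0.1, 0.7, -0.1])
```

View pics/p6.png

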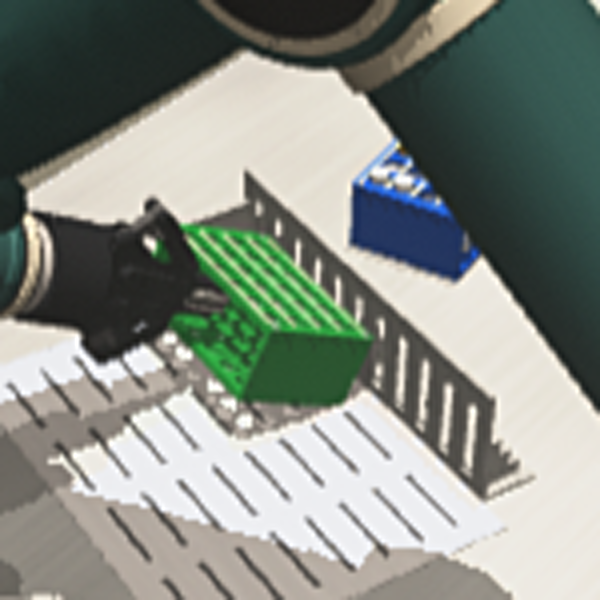

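The rack is tipped about 25-30 degrees, its lead edge at the fence, hanging on the fingers at crop (205,300). Now I'll spread the fingers between the plates to cage it.

Emit:
drive_tool --deltas '[{"hand": 0.08,"offset": [-0.2,-0.5,0],"angular": [0,0,0]},{"hand": 0.15,"offset": [-0.2,-0.5,-0.2],"angular": [0,0,0]},{"hand": 0.2,"offset": [-0.2,-0.5,-0.4],"angular": [0,0,0]},{"hand": 0.2,"offset": [-0.2,-0.5,-0.4],"angular": [0,0,0]}]' --force 20

```text
time: 12.15
tool_pos: [0.6613, -0.1305, 0.0667]
tcp_rot: [2.074, -0.369, -0.2]
wrist_force: [0.9, -0.0, -1.8]
width: 0.2
```

```bash
python3 - <<'E'
from now import *
g=[]
for th in(35,40,50,60,65,70,75,80,85,90):
    t=np.radians(th);g.append((round(-.030*np.sin(t)-.078*np.cos(t),4),.055,round(.078*np.sin(t)+.03*np.cos(t),4),90-th))
show(*g)
E
```

```text
t 12.15 in st [-0.0767  0.0549  0.0667] w 0.2 F [ 0.9 -0.  -1.8] q [ 0.17  0.77  1.53 -0.86  1.55  2.44]
(np.float64(-0.0811), 0.055, np.float64(0.0693), 55) ([0.16, 0.41, 0.26], [4.6, -1.2, -0.1])
(np.float64(-0.079), 0.055, np.float64(0.0731), 50) ([0.09, 0.21, 0.64], [9.3, -2.9, -0.1])
(np.float64(-0.0731), 0.055, np.float64(0.079), 40) ([-0.12, -0.35, 1.23], [18.7, -6.3, -0.0])
(np.float64(-0.065), 0.055, np.float64(0.0825), 30) ([-0.39, -1.11, 1.58], [28.1, -9.7, 0.0])
(np.float64(-0.0602), 0.055, np.float64(0.0834), 25) ([-0.56, -1.56, 1.67], [32.8, -11.4, 0.0])
(np.float64(-0.0549), 0.055, np.float64(0.0836), 20) ([-0.74, -2.06, 1.69], [37.5, -13.1, 0.0])
(np.float64(-0.0492), 0.055, np.float64(0.0831), 15) ([-0.93, -2.59, 1.64], [42.2, -14.8, 0.1])
(np.float64(-0.0431), 0.055, np.float64(0.082), 10) ([-1.14, -3.16, 1.53], [46.9, -16.6, 0.1])
(np.float64(-0.0367), 0.055, np.float64(0.0803), 5) ([-1.36, -3.77, 1.36], [51.5, -18.3, 0.1])
(np.float64(-0.03), 0.055, np.float64(0.078), 0) ([-1.59, -4.4, 1.13], [56.2, -20.0, 0.1])
```

Emit:
drive_tool --deltas '[{"hand": 0.2,"offset": [0.16,0.4,0.3],"angular": [4.6,-1.2,0]},{"hand": 0.2,"offset": [0.1,0.2,0.65],"angular": [9.3,-2.9,0]},{"hand": 0.2,"offset": [0,-0.05,0.95],"angular": [14,-4.6,0]},{"hand": 0.2,"offset": [-0.12,-0.35,1.23],"angular": [18.7,-6.3,0]},{"hand": 0.2,"offset": [-0.25,-0.7,1.42],"angular": [23.4,-8,0]},{"hand": 0.2,"offset": [-0.4,-1.1,1.58],"angular": [28.1,-9.7,0]},{"hand": 0.2,"offset": [-0.56,-1.56,1.67],"angular": [32.8,-11.4,0]},{"hand": 0.2,"offset": [-0.56,-1.56,1.67],"angular": [32.8,-11.4,0]}]'

```text
time: 13.15
tool_pos: [0.6559, -0.1478, 0.0856]
tcp_rot: [2.668, -0.476, -0.103]
wrist_force: [-0.3, 0.2, -1.0]
width: 0.2
```

```bash
python3 - <<'E'
from now import *
g=[]
for th in(65,70,75,80,85,90):
    t=np.radians(th);g.append((round(-.030*np.sin(t)-.078*np.cos(t),4),.055,round(.078*np.sin(t)+.03*np.cos(t),4),90-th))
show(*g)
E
```

```text
t 13.15 in st [-0.0586  0.0558  0.0856] w 0.2 F [-0.3  0.2 -1. ] q [-0.05  0.47  1.68 -0.45  1.17  2.09]
(np.float64(-0.0602), 0.055, np.float64(0.0834), 25) ([-0.02, 0.18, -0.22], [0.0, 0.1, 0.2])
(np.float64(-0.0549), 0.055, np.float64(0.0836), 20) ([-0.2, -0.32, -0.2], [4.7, -1.6, 0.2])
(np.float64(-0.0492), 0.055, np.float64(0.0831), 15) ([-0.39, -0.86, -0.25], [9.4, -3.3, 0.2])
(np.float64(-0.0431), 0.055, np.float64(0.082), 10) ([-0.6, -1.43, -0.36], [14.1, -5.0, 0.2])
(np.float64(-0.0367), 0.055, np.float64(0.0803), 5) ([-0.82, -2.03, -0.53], [18.8, -6.8, 0.2])
(np.float64(-0.03), 0.055, np.float64(0.078), 0) ([-1.05, -2.66, -0.76], [23.5, -8.5, 0.2])
```

Emit:
drive_tool --deltas '[{"hand": 0.2,"offset": [-0.1,-0.2,0],"angular": [3,-1,0]},{"hand": 0.2,"offset": [-0.2,-0.5,0],"angular": [6,-2.1,0]},{"hand": 0.2,"offset": [-0.35,-0.85,-0.1],"angular": [9,-3.2,0]},{"hand": 0.2,"offset": [-0.5,-1.15,-0.2],"angular": [12,-4.3,0]},{"hand": 0.2,"offset": [-0.62,-1.5,-0.3],"angular": [15,-5.4,0]},{"hand": 0.2,"offset": [-0.77,-1.9,-0.4],"angular": [18,-6.5,0]},{"hand": 0.2,"offset": [-0.92,-2.3,-0.55],"angular": [21,-7.6,0]},{"hand": 0.2,"offset": [-1.05,-2.7,-0.65],"angular": [23.5,-8.5,0]}]'

```text
time: 14.15
tool_pos: [0.6449, -0.1725, 0.0765]
tcp_rot: [-3.093, 0.545, 0.006]
wrist_force: [-1.5, 0.5, 0.3]
width: 0.202
```

```bash
python3 - <<'E'
from now import *
show((-.03,.055,.078),(-.03,.073,.078))
for n in('side','top'):
    c=bot.read_camera(n);cv2.imwrite(f'pics/p7{n}.png',c['frame'])
    if n=='side':cv2.imwrite('pics/p7.png',cv2.resize(c['frame'][90:240,230:380],None,fx=4,fy=4,interpolation=cv2.INTER_CUBIC))
E
```

```text
t 14.15 in st [-0.0316  0.0539  0.0765] w 0.202 F [-1.5  0.5  0.3] q [-0.3   0.38  1.75  0.    1.01  1.62]
(-0.03, 0.055, 0.078) ([0.05, -0.19, 0.15], [-0.1, -0.2, -0.0])
(-0.03, 0.073, 0.078) ([1.74, -0.81, 0.15], [-0.1, -0.2, -0.0])
```

View pics/p7.png

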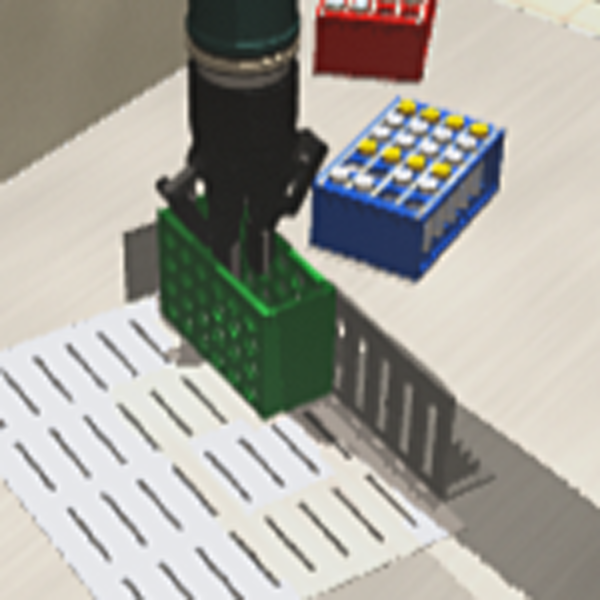

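The side view shows the rack standing upright at the fence, bottom corner at crop (263,415), a gap left to the cheek. I'll grip it lightly from inside and slide it along to the cheek.

Emit:
drive_tool --deltas '[{"hand": 0.3,"offset": [0,0,0],"angular": [0,0,0]},{"hand": 0.3,"offset": [0,0,0],"angular": [0,0,0]},{"hand": 0.3,"offset": [0.5,-0.18,0],"angular": [0,0,0]},{"hand": 0.3,"offset": [0.9,-0.33,0],"angular": [0,0,0]},{"hand": 0.3,"offset": [1.3,-0.47,0],"angular": [0,0,0]},{"hand": 0.3,"offset": [1.6,-0.58,0],"angular": [0,0,0]},{"hand": 0.3,"offset": [1.6,-0.58,0],"angular": [0,0,0]}]' --force 20

```text
time: 15.12
tool_pos: [0.6618, -0.179, 0.0775]
tcp_rot: [-3.093, 0.547, 0.001]
wrist_force: [0.1, 0.4, -1.9]
width: 0.248
```

Emit:
drive_tool --deltas '[{"hand": 0.3,"offset": [0.2,-0.07,0],"angular": [0,0,0]},{"hand": 0.3,"offset": [0.4,-0.15,0],"angular": [0,0,0]},{"hand": 0.3,"offset": [0.4,-0.15,0],"angular": [0,0,0]}]'

```text
time: 15.5
tool_pos: [0.6657, -0.1804, 0.0776]
tcp_rot: [-3.093, 0.547, 0.001]
wrist_force: [-0.3, -0.1, -2.5]
width: 0.252
```

Emit:
drive_tool --deltas '[{"hand": 0.3,"offset": [0.2,-0.07,0],"angular": [0,0,0]},{"hand": 0.3,"offset": [0.4,-0.15,0],"angular": [0,0,0]},{"hand": 0.3,"offset": [0.4,-0.15,0],"angular": [0,0,0]}]'

```text
time: 15.88
tool_pos: [0.6666, -0.1807, 0.0772]
tcp_rot: [-3.092, 0.547, 0.013]
wrist_force: [-8.8, 4.2, 2.9]
width: 0.245
```

The cheek was reached after about 22 mm, at about 9 N. Next I'll ease off, loosen, press lightly toward the fence, then withdraw upward.

Emit:
drive_tool --deltas '[{"hand": 0.3,"offset": [-0.2,0.07,0],"angular": [0,0,0]},{"hand": 0.19,"offset": [-0.2,0.07,0],"angular": [0,0,0]},{"hand": 0.19,"offset": [-0.2,0.07,0],"angular": [0,0,0]},{"hand": 0.19,"offset": [-0.28,-0.15,0],"angular": [0,0,0]},{"hand": 0.19,"offset": [-0.35,-0.35,0],"angular": [0,0,0]},{"hand": 0.19,"offset": [-0.39,-0.45,0],"angular": [0,0,0]},{"hand": 0.19,"offset": [-0.39,-0.45,0],"angular": [0,0,0]}]'

```text
time: 16.75
tool_pos: [0.667, -0.1849, 0.0781]
tcp_rot: [-3.09, 0.547, -0.002]
wrist_force: [2.6, 6.0, 1.3]
width: 0.192
```

Emit:
drive_tool --deltas '[{"hand": 0.19,"offset": [0.17,0.5,0],"angular": [0,0,0]},{"hand": 0.08,"offset": [0.17,0.5,0],"angular": [0,0,0]},{"hand": 0.08,"offset": [0.17,0.5,0.5],"angular": [0,0,0]},{"hand": 0.08,"offset": [0.17,0.5,2],"angular": [0,0,0]},{"hand": 0.08,"offset": [0.17,0.5,5],"angular": [0,0,0]},{"hand": 0.08,"offset": [0.17,0.5,11],"angular": [0,0,0]},{"hand": 0.08,"offset": [0,4,16],"angular": [0,0,0]},{"hand": 0.08,"offset": [-5,6,18],"angular": [0,0,0]}]'

```text
time: 17.75
tool_pos: [0.6194, -0.126, 0.2639]
tcp_rot: [-3.093, 0.546, -0.014]
wrist_force: [-0.4, -0.3, -0.4]
width: 0.08
```

Emit:
drive_tool --deltas '[{"hand": 0.1,"offset": [-5,3,0],"angular": [0,0,0]},{"hand": 0.1,"offset": [-10,6,0],"angular": [0,0,0]},{"hand": 0.1,"offset": [-13,11,0],"angular": [0,0,0]},{"hand": 0.1,"offset": [-15,16,0],"angular": [0,0,0]},{"hand": 0.1,"offset": [-15,22,0],"angular": [0,0,0]},{"hand": 0.1,"offset": [-15,22,0],"angular": [0,0,0]}]'

```text
time: 18.5
tool_pos: [0.4653, 0.0971, 0.2592]
tcp_rot: [-3.092, 0.538, -0.002]
wrist_force: [-0.6, -0.4, -0.2]
width: 0.097
```

```bash
python3 - <<'E'
from now import *
import pickle
show()
d={n:bot.read_camera(n) for n in('side','top')};pickle.dump(d,open('end.pkl','wb'))
a=cv2.resize(d['side']['frame'][95:225,240:340],(400,520),interpolation=cv2.INTER_CUBIC)
b=cv2.resize(d['top']['frame'][70:200,310:410],(400,520),interpolation=cv2.INTER_CUBIC)
cv2.imwrite('pics/end.png',np.hstack([a,b]))
E
```

```text
t 18.5 in st [-0.2234 -0.2072  0.2592] w 0.097 F [-0.6 -0.4 -0.2] q [ 0.15 -0.14  1.98  0.    1.3   2.07]
```

View pics/end.png

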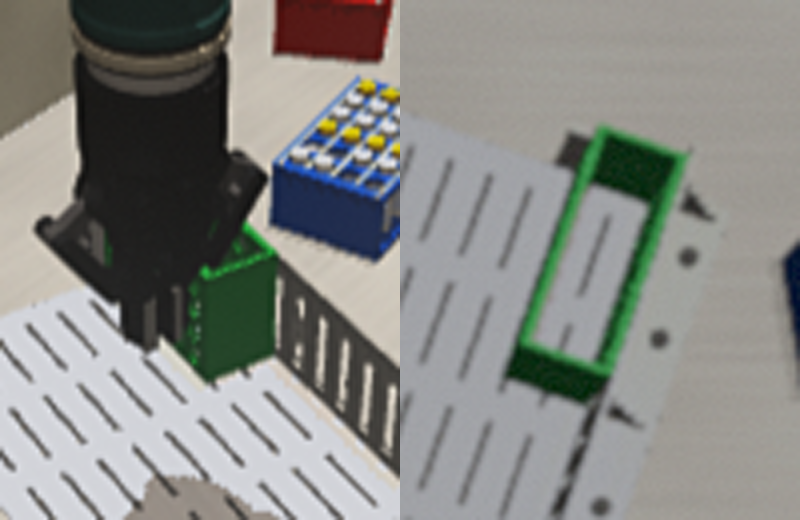

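Left: the rack stands upright at the fence, partly behind the gripper, which is clear of it. Right (top view): the rim corners are at crop (605,125), (690,153), (610,372) and (518,345), flush to the fence and the cheek. Numeric check:

```bash
python3 - <<'E'
from now import *
import pickle
d=pickle.load(open('end.pkl','rb'))
T=lambda u,v:('top',np.array([310+(u-400+.5)/4-.5,70+(v+.5)/4-.5]))
S=lambda u,v:('side',np.array([240+(u+.5)/4-.5,95+(v+.5)/4-.5]))
R=[T(605,125)+((-.06,.075,.098),),T(690,153)+((0,.075,.098),),T(610,372)+((0,-.075,.098),),T(518,345)+((-.06,-.075,.098),),S(275,256)+((0,-.075,.098),),S(210,381)+((-.06,-.075,0),),S(275,350)+((0,-.075,0),)]
p,e=fit(d,R,[.65,-.2,st[2]]);print('deck',instation(st,[*p[:2],0]).round(4),'yaw',round(p[2]-st[2],3),e.round(1).tolist())
d0=pickle.load(open('cam0.pkl','rb'))
# bystanders: local image difference
for n,(x0,y0,x1,y1) in{'blue':(405,118,480,172),'bottle':(430,210,480,248),'box':(84,138,150,202)}.items():
    A,B=[cv2.cvtColor(q['top']['frame'][y0:y1,x0:x1],cv2.COLOR_BGR2GRAY).astype(np.float32) for q in(d0,d)]
    print(n,cv2.phaseCorrelate(A,B))
E
```

```text
deck [0.0009 0.0793 0.    ] yaw -0.003 [[-1.2, -0.6], [0.3, 0.6], [0.3, 1.2], [0.3, -0.6], [0.8, -1.9], [-1.0, 0.0], [-0.2, 1.0]]
blue ((0.3519126358281639, -0.10843654097685729), 0.9591770991572627)
bottle ((0.11375925646050078, -0.04158196987518181), 0.9154095487594605)
box ((0.015706200666961934, -0.007566947852730266), 0.9342805602484279)
```

```bash
python3 -c "
from workcell import bot
print(bot.finish_job())"
```

```text
the job is handed in; nothing more can be done
None
```

The green rack is standing on its long edge, with its deck against the fence and its end at the cheek. I handed the job in after about 18.5 s of robot time; the hand-in gave no verdict.

**How it was done:** I pushed the rack along the bench towards the cheek, then up to the fence until I felt about 20 N. I lifted its open side with the closed fingertips under the deck. With the rack part-way over, I spread the fingers between the plates and eased it upright. Then I slid it to the cheek (about 9 N), pressed it lightly to the fence (about 6 N), and withdrew upward.

**Last checks:**

| Check | Measured | Allowed |
|---|---|---|
| Deck distance from fence face | +1 mm | -5 to +3 mm |
| Yaw relative to fence | -0.003 rad | within 0.06 rad |
| Deck centre along the fence | 79 mm | 68 to 78 mm |

- **Disagreement:** the 79 mm reading is slightly over the limit. However, the cheek physically stops the rack at 75 mm, and I felt that contact. I take the difference as camera and fit error of a few mm. I backed off 2 mm before letting go, so the rack should sit at about 73 to 75 mm.
- **Bystanders:** the blue rack, vial box and bottle showed shifts of at most 0.4 px, about 1 mm.
- **Not measured:** I did not separately measure how upright the rack is or its deck height. The final pictures show it upright and clear of the gripper.

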